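# Make up the stitching kit and the edge kit

### The job

Make up two leatherwork kits from the loose stock standing along the back of the bench: into the tray with three compartments put the tallest thread spool (the one with black thread), the beeswax block and the small round jar of edge paint; into the tray with two compartments put the shortest thread spool (white thread) and the hardwood edge slicker. Give each thing a compartment to itself, any one in the right tray, and set it down upright (the way it stands now), flat on the compartment's floor and clear of the rims. Leave the middle-sized spool (brown thread) and the tin of rivets where they are, and let go of everything at the end.

Things in the scene. Friction and masses are not known exactly. Their poses are not given: they have to be found in the camera images.
- tray_three: Fixed shallow wooden tray with three equal compartments in a row along its y axis, 96 x 190 mm outside (x, y). Origin: centre of its underside. Compartments are 88 mm (x) by 58 mm (y) inside, their centres at y = -62, 0 and +62 mm, x = 0; floor 4 mm, rim and divider tops 10 mm above the bench, walls 4 mm thick.
- tray_two: Fixed shallow wooden tray of the same make with two equal compartments side by side along its y axis, 120 x 160 mm outside (x, y). Origin: centre of its underside. Compartments are 112 mm (x) by 74 mm (y) inside, their centres at y = -39 and +39 mm, x = 0; floor 4 mm, rim and divider tops 10 mm above the bench, walls 4 mm thick. The slicker fits with its length along the tray's x axis.
- spool_tall: Loose upright spool with black thread and cream flanges, the tallest spool: 36 mm diameter, 56 mm high. For the stitching kit (three compartments). Origin on the underside; the spool's axis passes 1 mm towards the body's -x and 6 mm towards its +y from the origin (a loose thread end sticks out on the -y side and does not matter). z axis up; stands at any yaw.
- wax: Loose beeswax block, yellow with dark grooves on top, 31 x 46 x 19 mm (x, y, z). For the three-compartment tray. Origin at the centre of its underside, z up.
- jar: Loose small round jar of edge paint with black screw lid, 39 mm diameter, 48 mm high. For the three-compartment tray. Origin at the centre of its underside, z up.
- spool_short: Loose upright spool with white thread and cream flanges, the shortest spool: 36 mm diameter, 44 mm high. For the two-compartment tray. Origin on the underside; the spool's axis passes 1 mm towards the body's -x and 6 mm towards its +y from the origin (a loose thread end sticks out on the -y side and does not matter). z axis up; stands at any yaw.
- slicker: Loose edge slicker, a plain hardwood stick with a slot along its side, 23 x 90 x 16 mm (x, y, z), its length along y. For the two-compartment tray. Origin at the centre of its underside, z up.
- spool_mid: Loose upright spool with brown thread and black flanges, 36 mm diameter, 50 mm high; not wanted, stays where it is. Origin on the underside; the spool's axis passes 1 mm towards the body's -x and 6 mm towards its +y from the origin (a loose thread end sticks out on the -y side and does not matter). z axis up; stands at any yaw.
- tin: Loose open round tin of brass rivets, 54 mm diameter, 17 mm high; not wanted, stays where it is. Origin at the centre of its underside.
Mind the look-alikes: they are no part of the job. What is shaped like the wax but red or turquoise is not meant.

How it is judged:
By the outcome, as a careful person would: the job done as asked, in the order asked, and still so for the second after the job is handed in, with the robot touching nothing.
It also fails if it takes over 120 s, if anything falls off the work surface, if the arm or the gripper's body presses on something with over 40 N, if the wrist force passes 120 N, or if a joint passes its speed limit or range.

### The arm

A 7-joint arm with a two-finger parallel gripper is mounted at the origin on a cart in front of the work surface, level with it; the furniture and walls round the work are solid. World frame = base frame: x ahead of the robot, y to its left, z up, the work surface at z = 0. Lengths are in m, angles in rad, forces in N, time in s.
With the tool pointing down it reaches from about 0.35 to 0.9 m from the base axis. Payload 19.9 kg.
Tool frame: the origin (TCP) lies between the finger pads; the fingertips stand 19 mm ahead of it and the grasp point (between the pads) is the TCP; z points along the fingers, y is the direction in which the jaws open and shut (so a half turn about z gives the same grasp; the last joint's range is limited). The gripper opens to 94 mm and grips with 3 to 60 N. Pads are 16 mm wide; open, the fingers measure 119 mm over their backs; the gripper's body (75 mm by 177 mm) begins 78 mm behind the grasp point.
Start: joints at [-1.329, 0.417, -0.01, 1.614, 0.005, 1.111, -0.053], TCP at [0.174, 0.6, 0.186] pointing down, gripper open.
Joint ranges: [-2.81, 2.81], [-0.39, 2.02], [-1.27, 1.25], [0.06, 2.57], [-1.19, 4.33], [0.19, 2], [-2.82, 2.82]. Speed limits (rad/s): [1.89, 1.89, 2.39, 2.39, 3.01, 3.01, 3.01].

### API

Orientations are given as a 3x3 rotation matrix whose columns are the frame's x, y, z axes.
In Python, from rig import robot gives the robot as it stands. Calls block until the motion is done:
- robot.move_ptp(position, orientation): joint-space move of the TCP to a pose.
- robot.move_linear(position, velocity=0.15, frame=None, threshold=None): straight line of the TCP; frame=None keeps the orientation; velocity is the mean speed in m/s. With threshold (N) it stops when the force on the tool has changed by that much, and returns True; else False.
- robot.goto_joints(angles): joint-space move.
- robot.gripper_to(opening): finger opening in m; the grip force is fixed at half the most; returns when the fingers have stopped.
- robot.pause(seconds).
- robot.ik(position, orientation): joint angles nearest the present ones, or None.
- robot.get_state(): the state.
- robot.grab_frame(name): name is "scene" or "top" or "wrist"; returns the picture (420x560x3 uint8, red, green, blue); there is no depth.
- robot.camera_info(name): a dict with "fx", "fy", "cx", "cy" (pixels), "rvec" (rotation vector, rad) and "tvec" (3), from world to camera coordinates, as OpenCV has them. Camera axes: x right, y down, z forward; pixel columns grow to the right and rows downward; lengths in m; the calibration is good to about 2 mm. A picture is of the moment at which its call begins: read the wrist's pose just before it. camera_info takes no time and is no camera call; for the wrist camera it gives the pose at the moment of the call.
A pose or a line that the arm cannot do raises robot.PlanningError and nothing moves.
- robot.sign_off(): hands the job in, once; it reports no verdict.
The state is a dict: "time": time; "qpos": joint angles; "joint_vel": joint speeds; "effort": joint torques, N m; "ee_pos": TCP position; "tool_rot": TCP orientation; "force": force on the tool from outside, world axes, zero at the start; "moment": the same for the moment, N m; "opening": finger opening in m.
Only numpy, scipy, OpenCV 4.12 (cv2) and the standard library are available. Lean on these libraries where they do the work, as an engineer would, in place of code of your own. Each camera call takes 0.05 s, during which the arm holds its last target.

## Working session

There is one attempt and no reset: what is moved stays moved. The work goes in short steps, each a Python script; the robot and the scene stay as the last script left them, time stands still between calls to the robot, and variables do not carry over. Pictures are saved under pics/ and viewed, and the job is handed in when it is done.

```bash
ls; mkdir -p pics
python3 - <<'E'
from rig import robot
import cv2
for n in ("scene","top","wrist"):
    im=robot.grab_frame(n); cv2.imwrite(f"pics/a_{n}.png",im[:,:,::-1])
    print(n,robot.camera_info(n))
print(robot.get_state())
E
```

```text
pics
scene {'fx': 381.22798381954567, 'fy': 381.22798381954567, 'cx': 281.17150962987625, 'cy': 214.6639473354393, 'rvec': array([ 0.74044332, -2.70071727,  0.92387992]), 'tvec': array([0.44280313, 0.21524795, 0.74100143])}
top {'fx': 421.5374290911543, 'fy': 421.5374290911543, 'cx': 282.15700128165844, 'cy': 207.78686893095806, 'rvec': array([ 2.17298779, -2.18587401,  0.04595223]), 'tvec': array([0.0306028 , 0.51773625, 1.21813098])}
wrist {'fx': 351.95438321348445, 'fy': 351.95438321348445, 'cx': 285.9711092969908, 'cy': 213.9057291076873, 'rvec': array([-2.33290449, -1.75212553, -0.235766  ]), 'tvec': array([-0.6252893 , -0.02846162,  0.39198983])}
{'time': 0.15, 'qpos': array([-1.32945369,  0.41782417, -0.01032423,  1.61399831,  0.00470124,
        1.11068219, -0.05299718]), 'joint_vel': array([-2.65370305e-05, -1.97225230e-03, -5.86793060e-04, -1.10293713e-03,
        6.44330069e-04,  4.14563451e-04, -4.03414457e-04]), 'effort': array([ 1.14558701e-03, -8.51534915e+01,  6.39267415e-01, -4.26134026e+01,
       -4.87564900e-02,  1.70042255e-02,  9.70885776e-05]), 'ee_pos': array([0.17434658, 0.5998948 , 0.18599262]), 'tool_rot': array([[-9.60274434e-01,  2.79057303e-01, -1.81580318e-04],
       [ 2.79057353e-01,  9.60274043e-01, -8.69379755e-04],
       [-6.82399036e-05, -8.85514476e-04, -9.99999606e-01]]), 'force': array([-0.0825494 , -0.61821707,  0.53565476]), 'moment': array([-0.00796297, -0.00310754,  0.02956222]), 'opening': 0.09409624672818537}
```

View pics/a_scene.png

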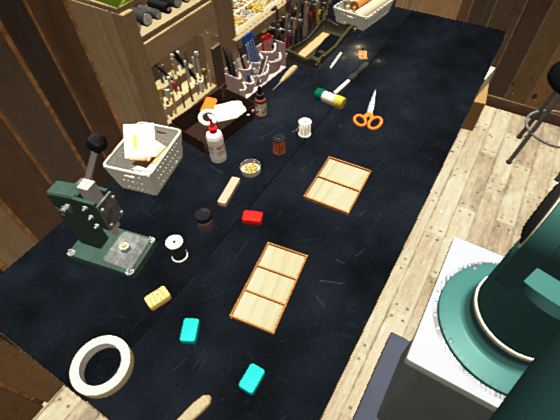

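View pics/a_top.png

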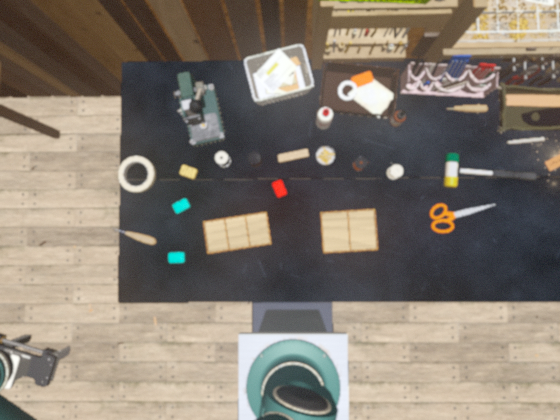

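View pics/a_wrist.png

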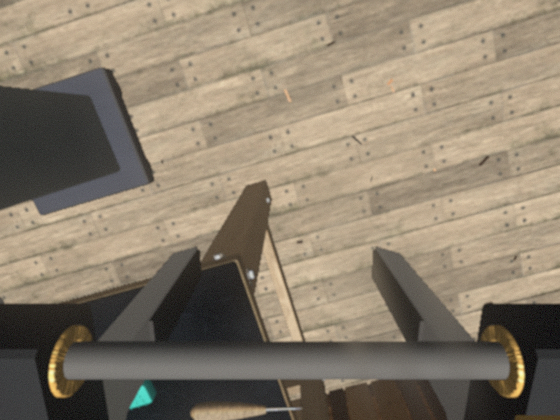

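The scene picture shows the wax at (158,298), the black spool at (176,248), the jar at (204,218), the slicker at (229,191), the tin at (250,169), the brown spool at (279,145) and the white spool at (304,127). The two trays are at (270,287) and (338,185). In the top picture the arm is clear of the stock. I'll enlarge both to confirm.

```bash
cat > h.py <<'E'
import numpy as np, cv2
def cam(robot,n):
    c=robot.camera_info(n); R,_=cv2.Rodrigues(np.array(c['rvec'])); K=np.array([[c['fx'],0,c['cx']],[0,c['fy'],c['cy']],[0,0,1]])
    return K,R,np.array(c['tvec'])
def ray(C,uv):
    K,R,t=C; d=R.T@np.linalg.inv(K)@np.array([uv[0],uv[1],1.]); return -R.T@t,d/np.linalg.norm(d)
def atz(C,uv,z):
    o,d=ray(C,uv); return o+d*(z-o[2])/d[2]
def proj(C,p):
    K,R,t=C; q=K@(R@np.asarray(p,float)+t); return q[:2]/q[2]
def tri(obs):
    A=np.zeros((3,3));b=np.zeros(3);L=[]
    for C,uv in obs:
        o,d=ray(C,uv);P=np.eye(3)-np.outer(d,d);A+=P;b+=P@o;L.append((o,P))
    x=np.linalg.solve(A,b); return x,max(np.linalg.norm(P@(x-o)) for o,P in L)
def down(yaw):
    # tool y axis (jaws) at angle yaw in world xy, z down
    y=np.array([np.cos(yaw),np.sin(yaw),0]);z=np.array([0,0,-1.]);return np.column_stack([np.cross(y,z),y,z])
def crop(im,x0,y0,w,h,s,fn):
    o=cv2.resize(im[y0:y0+h,x0:x0+w],None,fx=s,fy=s,interpolation=cv2.INTER_CUBIC)
    for k in range((x0+19)//20*20,x0+w,20):
        X=(k-x0)*s; cv2.line(o,(X,0),(X,6),(0,255,255),1); cv2.putText(o,str(k),(X+1,16),0,.35,(0,255,255))
    for k in range((y0+19)//20*20,y0+h,20):
        Y=(k-y0)*s; cv2.line(o,(0,Y),(6,Y),(0,255,255),1); cv2.putText(o,str(k),(8,Y+4),0,.35,(0,255,255))
    cv2.imwrite(fn,o)
E
python3 - <<'E'
from h import *
from rig import robot
crop(cv2.imread('pics/a_scene.png'),130,90,250,250,2,'pics/b_s.png')
crop(cv2.imread('pics/a_scene.png'),135,190,130,130,5,'pics/b_s2.png')
crop(cv2.imread('pics/a_top.png'),160,130,260,140,3,'pics/b_t.png')
C=cam(robot,'top')
for n,uv,z in [('wax',(188,172),.019),('bl',(223,158),.056),('jar',(254,158),.048),('slk',(293,156),.016),('tin',(325,155),.017),('br',(360,163),.05),('wh',(396,171),.044),('t3',(237,233),.004),('t2',(349,231),.004)]:
    print(n,atz(C,uv,z).round(3))
Cw=cam(robot,'wrist');s=robot.get_state()
o=-Cw[1].T@Cw[2]; print('cam in tool',s['tool_rot'].T@(o-s['ee_pos']),(Cw[1]@s['tool_rot']).round(3))
E
```

```text
wax [0.625 0.305 0.019]
bl [0.659 0.195 0.056]
jar [0.66  0.107 0.048]
slk [ 0.671 -0.005  0.016]
tin [ 0.673 -0.099  0.017]
br [ 0.643 -0.196  0.05 ]
wh [ 0.62  -0.3    0.044]
t3 [0.445 0.162 0.004]
t2 [ 0.449 -0.168  0.004]
cam in tool [ 0.07660237  0.00056104 -0.19923094] [[ 0.     1.    -0.   ]
 [-0.964  0.    -0.265]
 [-0.265  0.     0.964]]
```

View pics/b_s2.png

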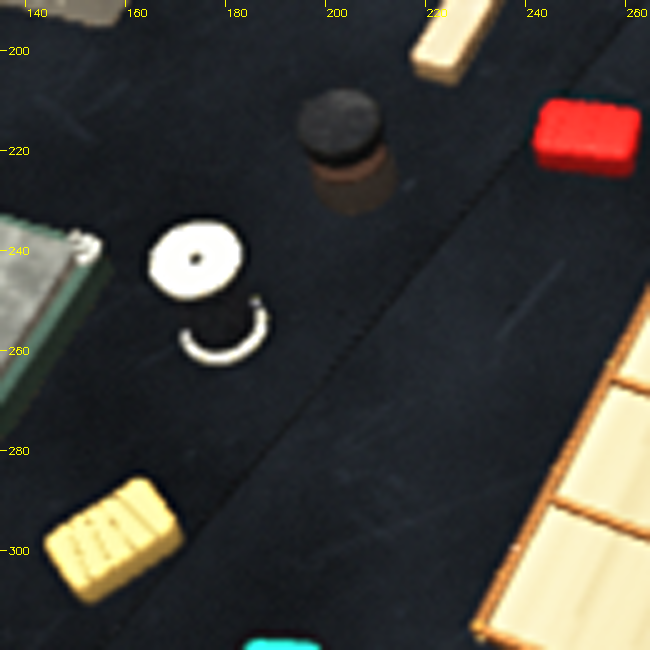

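View pics/b_s.png

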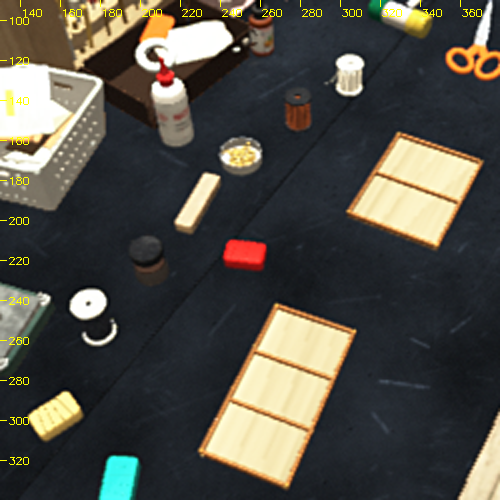

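View pics/b_t.png

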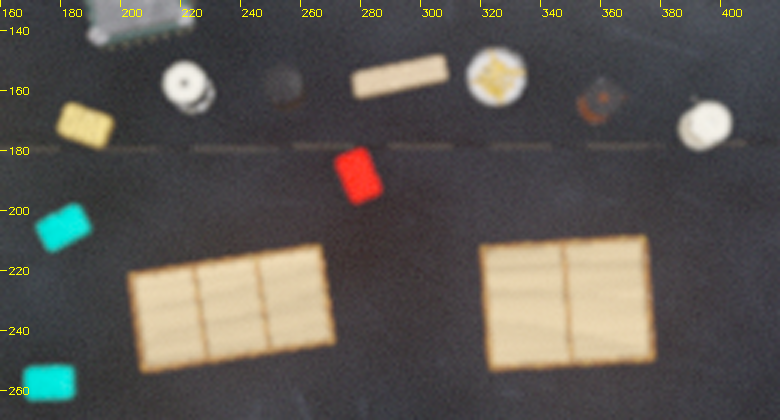

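The candidates are clear. The yellow grooved block at scene (158,298) is the wax; the red block (252,217) and the two turquoise blocks (190,330) and (251,379) are look-alikes. Black-thread spool with white flanges at (176,248) is the tall one, brown with black flanges (279,145) is the middle one, and white (304,127) is the short one. Next I'll measure from several wrist positions.

Run:
```python
from h import *
from rig import robot
import pickle
V={}
for yaw in (np.pi/2,-np.pi/2):
    print(yaw, [robot.ik(np.array([.5,y,.25]),down(yaw)) is not None for y in (.27,-.27)])
yaw=-np.pi/2
for i,y in enumerate((.27,.10,-.10,-.27)):
    try: robot.move_ptp(np.array([.5,y,.25]),down(yaw))
    except Exception as e: print(e);continue
    robot.pause(.2)
    C=cam(robot,'wrist'); im=robot.grab_frame('wrist')[:,:,::-1].copy()
    cv2.imwrite(f'pics/w{i}.png',im); V[i]=C
pickle.dump(V,open('V.pkl','wb')); s=robot.get_state();print(s['time'],s['qpos'].round(2),s['force'])
```

```text
1.5707963267948966 [True, True]
-1.5707963267948966 [True, True]
5.1167 [-0.29  0.37  0.94  1.7  -0.32  1.23 -0.84] [-0.07342475  0.0244171   0.19784108]
```

View pics/w0.png

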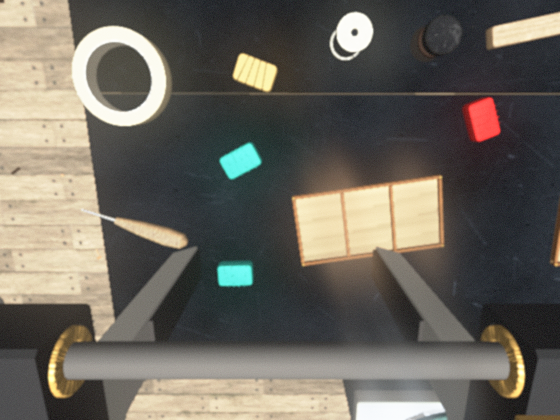

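View pics/w1.png

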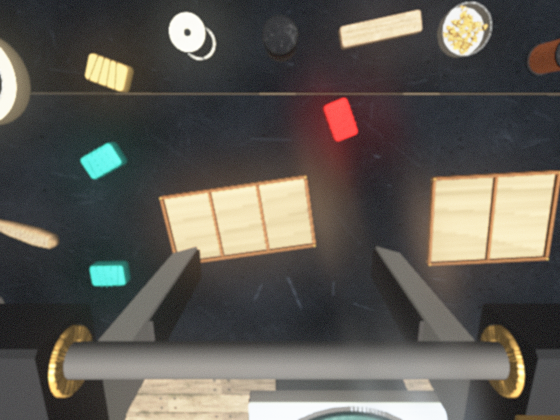

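View pics/w2.png

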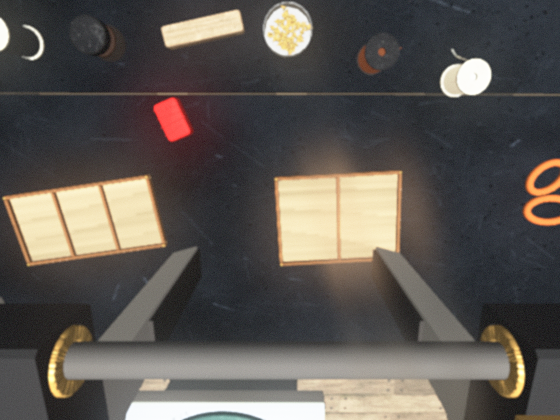

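View pics/w3.png

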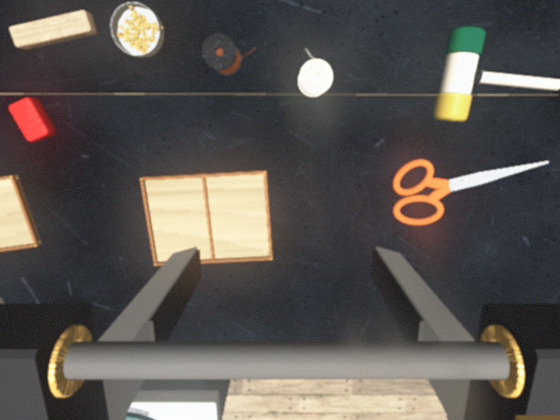

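The wrist pictures show, in w1: the wax at (109,72), black spool (187,33), jar (281,36) and slicker (381,29). In w3: the white spool at (315,77). The trays are fully visible. I'll enlarge to read the edges.

Run:
```python
from h import *
crop(cv2.imread('pics/w0.png'),225,0,250,100,3,'pics/c0.png')
crop(cv2.imread('pics/w1.png'),75,0,250,100,3,'pics/c1.png')
crop(cv2.imread('pics/w1.png'),330,0,110,60,6,'pics/c1b.png')
crop(cv2.imread('pics/w2.png'),150,0,110,60,6,'pics/c2.png')
crop(cv2.imread('pics/w2.png'),430,40,80,65,6,'pics/c2b.png')
crop(cv2.imread('pics/w3.png'),285,40,80,65,6,'pics/c3.png')
```

```text
(no output)
```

View pics/c0.png

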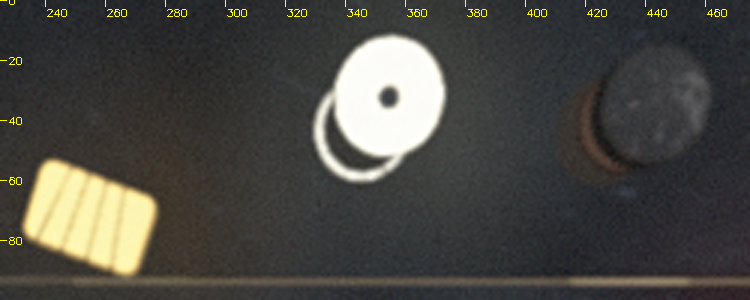

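View pics/c1.png

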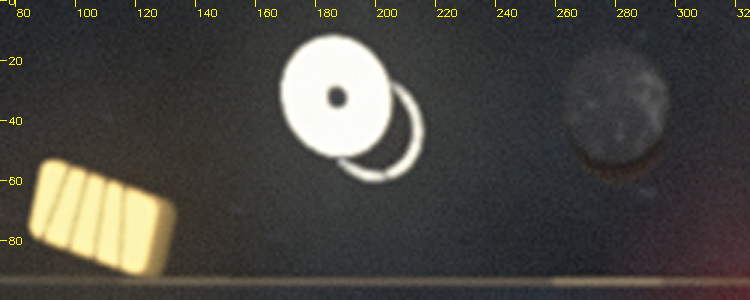

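View pics/c1b.png

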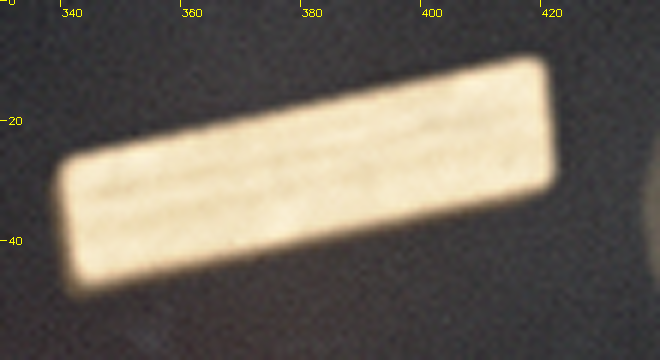

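View pics/c2.png

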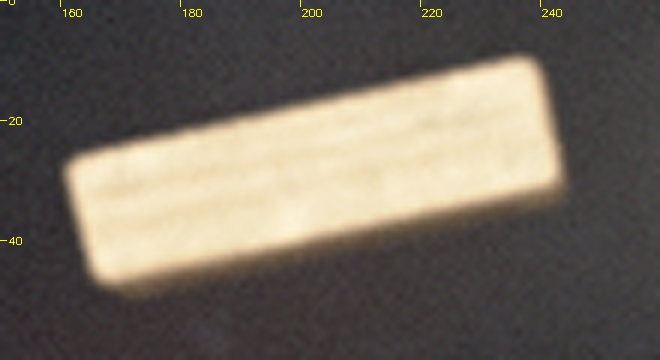

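View pics/c2b.png

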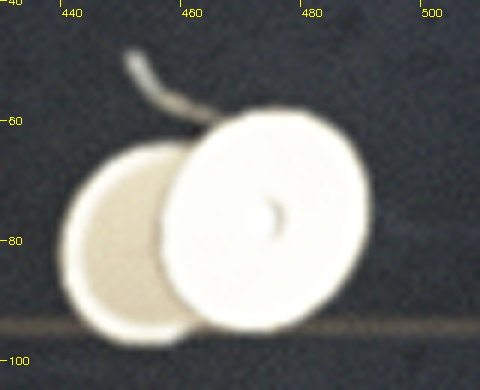

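View pics/c3.png

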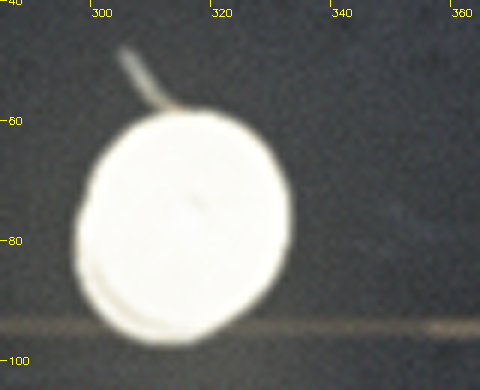

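Run:
```python
from h import *
import pickle
V=pickle.load(open('V.pkl','rb'))
crop(cv2.imread('pics/w0.png'),285,165,170,110,4,'pics/d0.png')
crop(cv2.imread('pics/w1.png'),150,165,175,110,4,'pics/d1.png')
crop(cv2.imread('pics/w2.png'),265,160,150,115,4,'pics/d2.png')
crop(cv2.imread('pics/w3.png'),130,160,155,115,4,'pics/d3.png')
def c(n,u,v):x,y,s={'c0':(225,0,3),'c1':(75,0,3),'c1b':(330,0,6),'c2':(150,0,6),'c2b':(430,40,6),'c3':(285,40,6)}[n];return (x+u/s,y+v/s)
T=lambda a,b:print([np.round(q,4) for q in tri([(V[i],c(n,*p)) for i,n,p in (a,b)])])
T((0,'c0',(389,97)),(1,'c1',(337,97)))
T((0,'c0',(654,102)),(1,'c1',(617,104)))
P0=[(47,158),(157,198),(133,276),(24,238)];P1=[(45,160),(162,203),(146,276),(30,237)]
for a,b in zip(P0,P1):T((0,'c0',a),(1,'c1',b))
T((0,'c0',np.mean(P0,0)),(1,'c1',np.mean(P1,0)))
P0=[(60,158),(545,57),(553,184),(75,288)];P1=[(66,160),(537,55),(560,184),(100,280)]
for a,b in zip(P0,P1):T((1,'c1b',a),(2,'c2',b))
T((1,'c1b',np.mean(P0,0)),(2,'c2',np.mean(P1,0)))
T((2,'c2b',(265,219)),(3,'c3',(190,217)))
```

```text
[array([0.6604, 0.2017, 0.0564]), np.float64(0.0)]
[array([0.6612, 0.1073, 0.0447]), np.float64(0.0003)]
[array([0.6469, 0.3222, 0.0194]), np.float64(0.0004)]
[array([0.6328, 0.2811, 0.017 ]), np.float64(0.0009)]
[array([0.6056, 0.2906, 0.0164]), np.float64(0.0)]
[array([0.6193, 0.332 , 0.0192]), np.float64(0.0001)]
[array([0.6264, 0.3066, 0.018 ]), np.float64(0.0003)]
[array([0.6752, 0.0416, 0.0155]), np.float64(0.0002)]
[array([ 0.6924, -0.0466,  0.016 ]), np.float64(0.0001)]
[array([ 0.671 , -0.0502,  0.0162]), np.float64(0.0001)]
[array([0.6542, 0.0375, 0.0138]), np.float64(0.0006)]
[array([ 0.6733, -0.0048,  0.0154]), np.float64(0.0001)]
[array([ 0.6209, -0.3009,  0.0437]), np.float64(0.0002)]
```

View pics/d0.png

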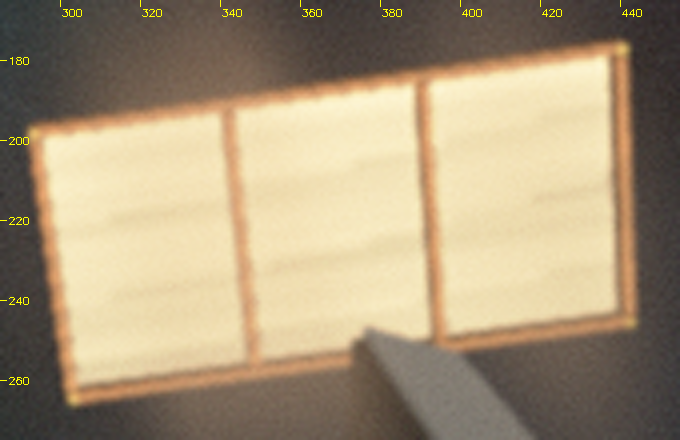

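View pics/d1.png

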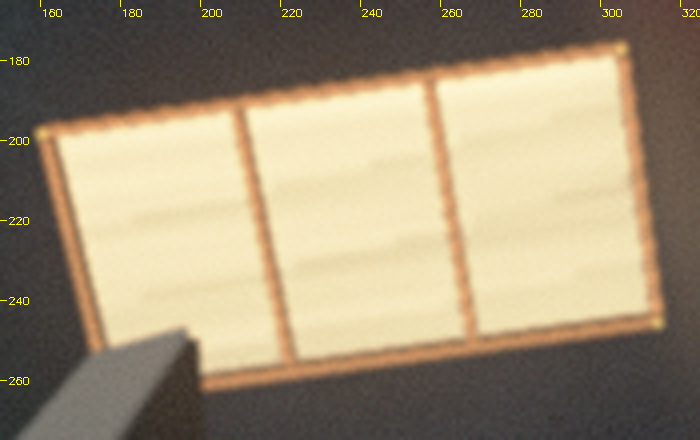

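View pics/d2.png

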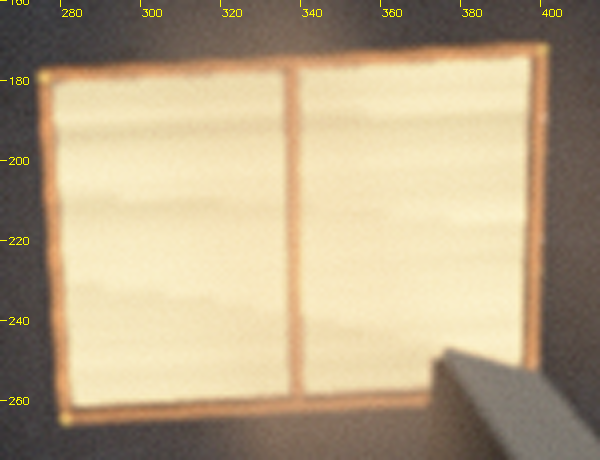

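View pics/d3.png

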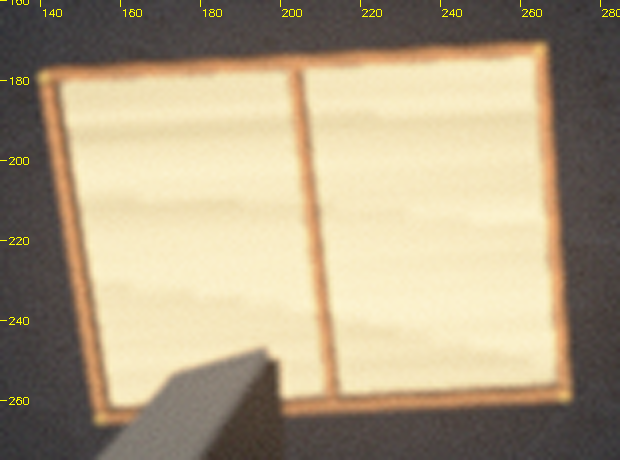

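```bash
cat > tr.py <<'E'
from h import *
import pickle
V=pickle.load(open('V.pkl','rb'))
D={0:(285,165,dict(A=(33,132),B=(622,47),C=(630,323),D=(72,399))),1:(150,165,dict(A=(43,132),B=(622,47),C=(657,322))),
   2:(265,160,dict(A=(44,76),B=(542,48),D=(66,418))),3:(130,160,dict(A=(44,76),B=(541,47),C=(565,396),D=(101,418)))}
def tray(views,hx,hy):
    P=[];Q=[]
    M=dict(A=(hx,hy),B=(hx,-hy),C=(-hx,-hy),D=(-hx,hy))
    for k in 'ABCD':
        o=[(V[i],(D[i][0]+D[i][2][k][0]/4,D[i][1]+D[i][2][k][1]/4)) for i in views if k in D[i][2]]
        if len(o)>1: print(k,np.round(tri(o)[0],4))
        p=np.mean([atz(c,uv,.010)[:2] for c,uv in o],0); P.append(p);Q.append(M[k])
    P=np.array(P);Q=np.array(Q);z=P@[1,1j];q=Q@[1,1j]
    zc=z.mean();a=np.angle(np.vdot(q-q.mean(),z-zc)); c=zc-np.exp(1j*a)*q.mean()
    print('centre',c,'yaw',np.degrees(a),'res mm',(abs(z-c-np.exp(1j*a)*q)*1000).round(1))
tray((0,1),.048,.095); tray((2,3),.060,.080)
E
python3 tr.py
python3 - <<'E'
from h import *
from rig import robot
C=cam(robot,'top');S=cam(robot,'scene')
print('glue cap',tri([(C,(325,112)),(S,(211,121))]),'press',tri([(C,(184,78)),(S,(97,142))]))
E
```

```text
A [0.4777 0.2617 0.0092]
B [0.5056 0.0769 0.0103]
C [0.4139 0.0639 0.0112]
centre (0.4456568987358619+0.16246425360342756j) yaw 8.498148456952022 res mm [2.3 2.1 2.5 2.1]
A [ 0.5029 -0.0856  0.0108]
B [ 0.512  -0.242   0.0089]
D [ 0.3869 -0.0924  0.0108]
centre (0.4490934269319973-0.16703271561416078j) yaw 3.2636788439395086 res mm [2.4 2.1 2.1 2.5]
glue cap (array([ 0.76943971, -0.09082136,  0.12989389]), np.float64(0.001217457851692757)) press (array([0.77659767, 0.22363367, 0.30387321]), np.float64(0.029920756241412782))
```

Measured heights agree with the text: black spool 56, wax 18, slicker 15, white 44 and rims about 10 mm. The jar reads 45 mm against 48, which is within reading error. The top camera agrees in xy to within a few mm. First pick: the black spool.

```bash
cat > act.py <<'E'
from h import *
from rig import robot
T3=(np.array([.4457,.1625]),np.radians(8.5)); T2=(np.array([.4491,-.1670]),np.radians(3.26))
def comp(T,yl):
    c,a=T; return c+yl*np.array([-np.sin(a),np.cos(a)])
def wrap(a): return (a+np.pi)%(2*np.pi)-np.pi
def pos(xy,z): return np.array([xy[0],xy[1],z])
LIM=np.array([[-2.81,2.81],[-.39,2.02],[-1.27,1.25],[.06,2.57],[-1.19,4.33],[.19,2],[-2.82,2.82]])
def best(xy,yaw,zs,pref=None):
    r=[]
    for a in (wrap(yaw),wrap(yaw+np.pi)):
        qs=[robot.ik(pos(xy,z),down(a)) for z in zs]
        if any(q is None for q in qs): continue
        m=min(np.min(np.minimum(q-LIM[:,0],LIM[:,1]-q)) for q in qs)
        r.append((np.abs(qs[0]-robot.get_state()['qpos']).max()+(3 if m<.08 else 0),a,m))
    r.sort(); print('yaw options',[(round(np.degrees(a)),round(d,2),round(m,2)) for d,a,m in r]); 
    return r[0][1]
def st(tag):
    s=robot.get_state(); print(tag,'t',round(s['time'],1),'pos',s['ee_pos'].round(4),'open',round(s['opening'],4),'F',s['force'].round(1))
def pick(xy,yaw,zg,op,up=.16):
    a=best(xy,yaw,(up,zg))
    robot.move_ptp(pos(xy,up),down(a)); robot.gripper_to(op)
    robot.move_linear(pos(xy,zg+.03),velocity=.2)
    hit=robot.move_linear(pos(xy,zg),velocity=.08,threshold=8); st('at grasp hit=%s'%hit)
    robot.gripper_to(0.); st('closed')
    robot.move_linear(pos(xy,up),velocity=.2); st('lifted')
def place(xy,yaw,h,op,up=.16,floor=.004):
    # h = TCP height above the object's underside
    z=floor+h; a=best(xy,yaw,(up,z))
    robot.move_ptp(pos(xy,up),down(a)); st('above')
    robot.move_linear(pos(xy,z+.02),velocity=.2)
    hit=robot.move_linear(pos(xy,z-.001),velocity=.04,threshold=5); st('down hit=%s'%hit)
    robot.gripper_to(op); robot.pause(.1)
    robot.move_linear(pos(xy,up),velocity=.2); st('left')
E
python3 - <<'E'
from act import *
pick((.6604,.2017),np.pi/2,.038,.060)
cv2.imwrite('pics/e1.png',robot.grab_frame('wrist')[:,:,::-1]); cv2.imwrite('pics/e1s.png',robot.grab_frame('scene')[:,:,::-1])
E
```

```text
yaw options [(-90, np.float64(0.68), np.float64(0.41)), (90, np.float64(2.15), np.float64(0.72))]
at grasp hit=False t 8.8 pos [0.6604 0.2016 0.0378] open 0.0602 F [-0.5  0.2 -0.3]
closed t 9.8 pos [0.6604 0.2017 0.038 ] open 0.0002 F [-0.2 -0.1 -0.1]
lifted t 10.5 pos [0.6598 0.2018 0.1588] open 0.0005 F [-0.3 -0.4 -0.7]
```

The gripper closed completely, so the grasp missed. I'll look.

View pics/e1.png

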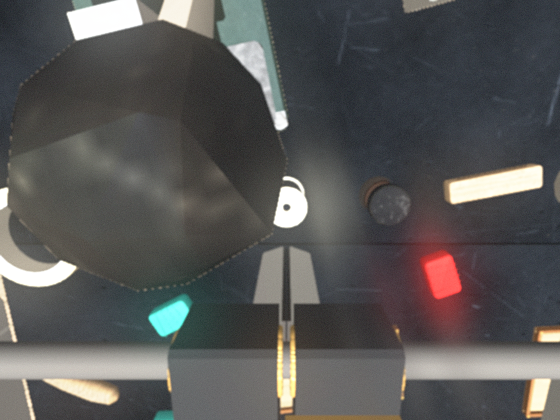

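View pics/e1s.png

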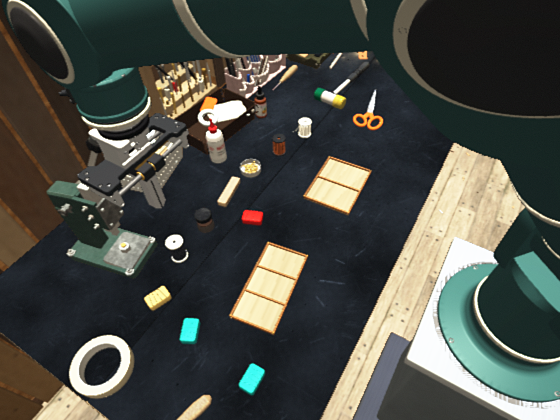

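Run:
```python
from act import *
st('now')
s=robot.get_state();C=cam(robot,'wrist')
tip=s['ee_pos']+s['tool_rot'][:,2]*.019
print('tip px',proj(C,tip),'tcp px',proj(C,s['ee_pos']),'spool top exp',proj(C,(.6604,.2017,.056)),'jar',proj(C,(.6612,.1073,.048)))
print('from this view',atz(C,(287.5,207),.056),atz(C,(389,204),.048))
S=cam(robot,'scene')
print('scene',atz(S,(174,241.7),.056),'exp px',proj(S,(.6604,.2017,.056)),'tip in scene',proj(S,tip))
crop(cv2.imread('pics/e1.png'),240,160,100,160,4,'pics/e1c.png')
crop(cv2.imread('pics/e1s.png'),70,140,200,180,4,'pics/e1sc.png')
```

```text
now t 10.6 pos [0.6596 0.2016 0.1584] open 0.0003 F [ 0.6 -0.4 -0.8]
tip px [286.74086934 239.93921917] tcp px [286.79417585 250.50300493] spool top exp [286.42872417 207.22005462] jar [390.66608324 204.18803399]
from this view [0.66060095 0.20075316 0.056     ] [0.66137502 0.10882253 0.048     ]
scene [0.6597074  0.20241998 0.056     ] exp px [173.97549921 241.32059636] tip in scene [164.03482268 217.50020687]
```

View pics/e1c.png

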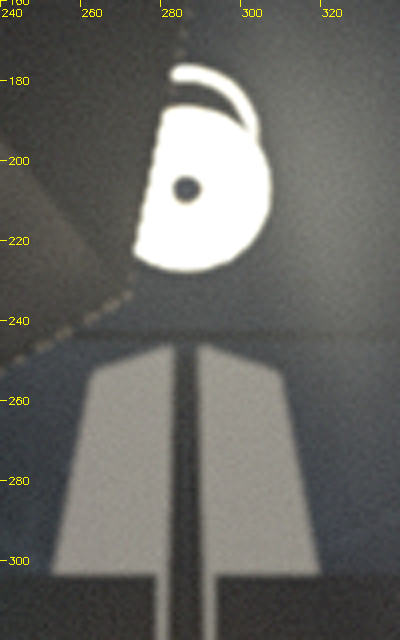

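View pics/e1sc.png

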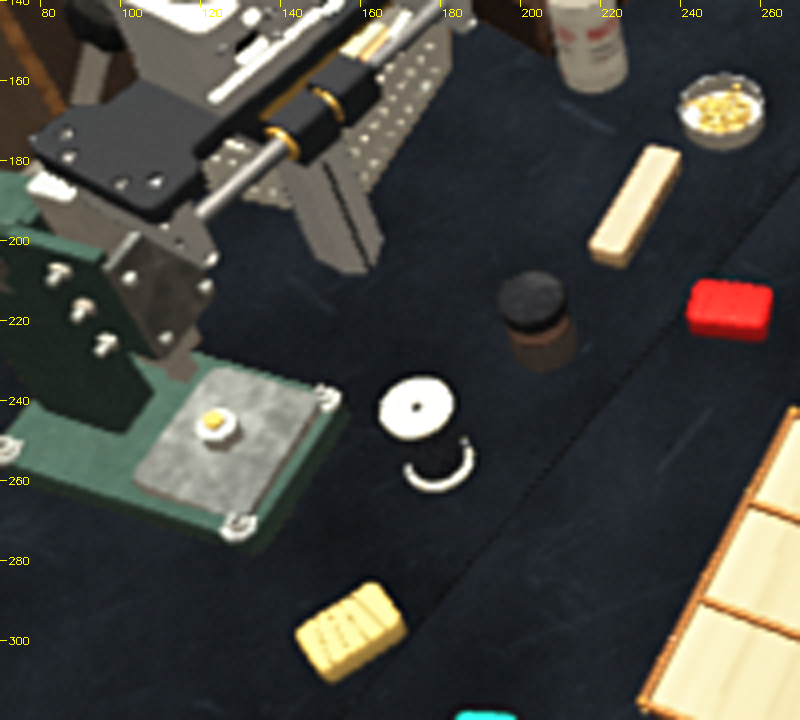

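Run:
```python
from act import *
s=robot.get_state();C=cam(robot,'wrist');S=cam(robot,'scene')
im=cv2.imread('pics/e1s.png')
for a,b in [((287,246),(161.5,206.5)),((287,253),(161.5,206.5))]:
    p,e=tri([(C,a),(S,b)]); print(p,e,'tool frame',s['tool_rot'].T@(p-s['ee_pos']))
print(proj(S,s['ee_pos']))
```

```text
[0.6635934  0.19860147 0.16483008] 0.0032114678825189316 tool frame [ 0.00393382  0.00304221 -0.00646578]
[0.66084617 0.19934831 0.16799237] 0.0023981946652131486 tool frame [ 0.00117996  0.00229773 -0.00962286]
[161.4208283  211.43600511]
```

The spool is untouched and where I measured it; the scene view agrees. The fingertips themselves look shorter than expected: wrist (287,250) instead of (287,240), and scene (161,207) instead of (164,217). I'll measure the real tip position at a clear spot before trying again. I also note the press's black ball lever close to the camera at wrist (150,150), so I'll use yaw +90 there.

Run:
```python
from act import *
robot.move_linear(pos((.56,.15),.16),velocity=.25)
for i,op in enumerate((0.036,.094)):
    robot.gripper_to(op); robot.pause(.1); st('op')
    cv2.imwrite(f'pics/f{i}w.png',robot.grab_frame('wrist')[:,:,::-1]); cv2.imwrite(f'pics/f{i}s.png',robot.grab_frame('scene')[:,:,::-1])
    s=robot.get_state();C=cam(robot,'wrist');S=cam(robot,'scene')
    for zz in (0,.019):
      for sg in (-1,1):
        p=s['ee_pos']+s['tool_rot']@np.array([0,sg*op/2,zz]); print(zz,sg,proj(C,p).round(1),proj(S,p).round(1))
    crop(cv2.imread(f'pics/f{i}w.png'),170,180,240,160,3,f'pics/f{i}wc.png')
    crop(cv2.imread(f'pics/f{i}s.png'),110,170,160,120,5,f'pics/f{i}sc.png')
```

```text
op t 12.1 pos [0.56 0.15 0.16] open 0.0361 F [ 0.5 -0.   0.4]
0 -1 [257.  250.4] [213.5 219.7]
0 1 [316.5 250.5] [224.9 206.8]
0.019 -1 [259.3 239.9] [215.  225.7]
0.019 1 [314.1 239.9] [226.2 212.9]
op t 13.3 pos [0.56 0.15 0.16] open 0.094 F [0.1 0.  0.6]
0 -1 [209.  250.5] [203.8 230.6]
0 1 [364.5 250.5] [233.6 196.9]
0.019 -1 [215.1 239.9] [205.7 236.5]
0.019 1 [358.3 239.9] [234.8 203.1]
```

View pics/f0wc.png

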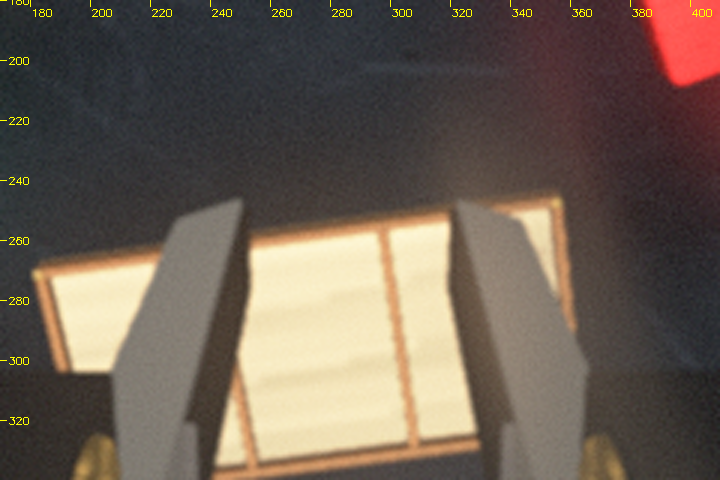

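View pics/f0sc.png

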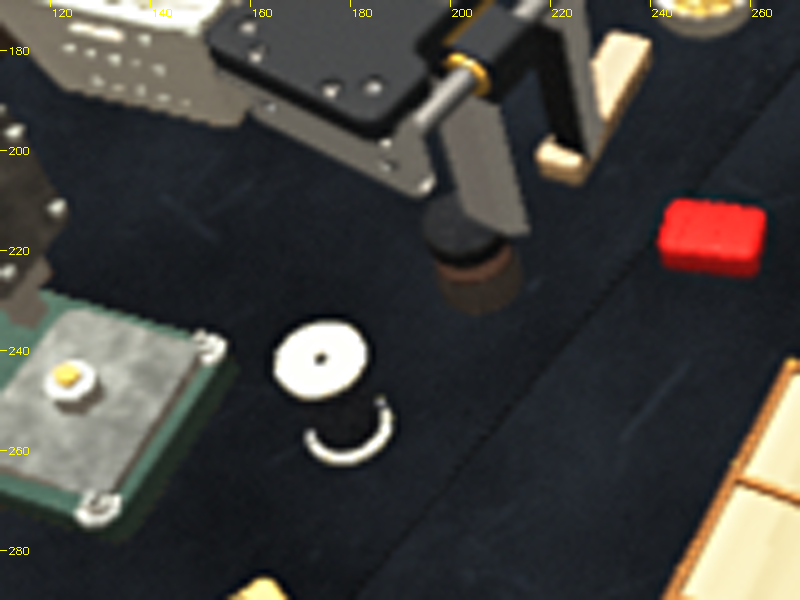

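View pics/f1sc.png

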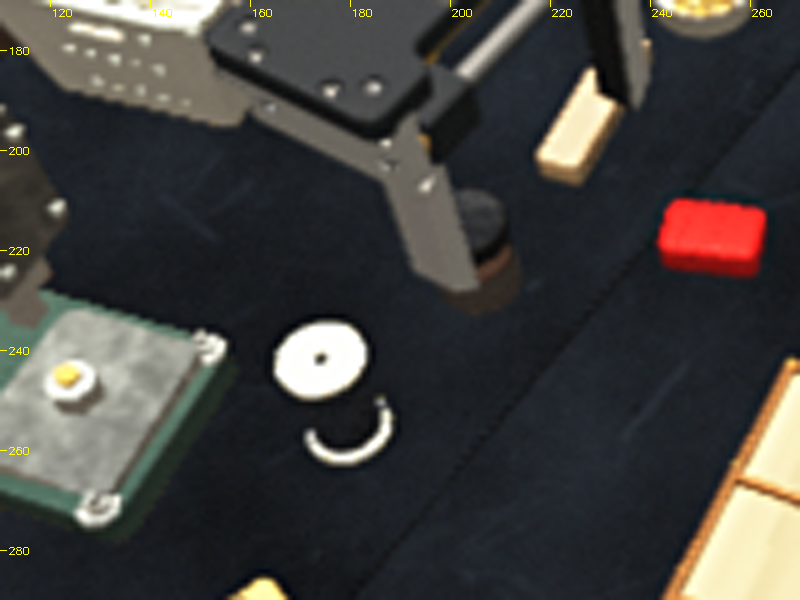

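View pics/f1wc.png

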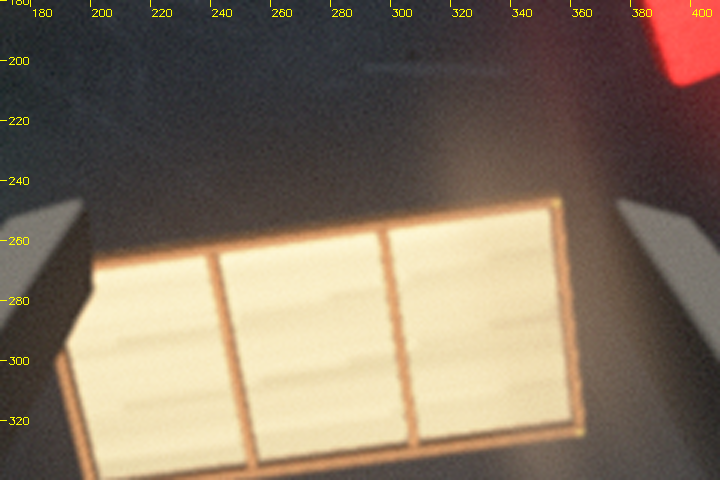

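The tips measure 19 mm *behind* the reported TCP, not 19 mm ahead: wrist corner (250,247) and a 178 px spread at full opening give a depth of 0.192, and the scene view agrees. On the missed grasp they stood at 57 mm, just above the spool's 56 mm. I'll confirm with a gentle touch on clear bench.

Run:
```python
from act import *
robot.gripper_to(0.)
xy=(.575,.15)
robot.move_linear(pos(xy,.02),velocity=.2); robot.pause(.1); st('pre')
hit=robot.move_linear(pos(xy,-.030),velocity=.02,threshold=4); st(hit)
robot.move_linear(pos(xy,.06),velocity=.2); st('up')
```

```text
pre t 15.7 pos [0.5757 0.1503 0.0213] open 0.0006 F [0.1 0.5 0. ]
True t 17.5 pos [ 0.575   0.15   -0.0187] open 0.0005 F [-1.7  0.1  8.1]
up t 18.0 pos [0.5749 0.1503 0.0601] open 0.0004 F [ 0.4 -0.6 -0.8]
```

The touch confirms it: contact with the bench at a reported z of -18.7 mm, so the tips sit 19 mm above the reported TCP. From here I'll command heights by tip position. Retrying the black spool.

```bash
sed -i 's/up=.16/up=.12/g; s/    a=best(xy,yaw,(up,zg))/    a=best(xy,yaw,(up,zg)) if force is None else force/; s/def pick(xy,yaw,zg,op,up=.12)/def pick(xy,yaw,zg,op,up=.12,force=None)/' act.py
python3 - <<'E'
from act import *
pick((.6604,.2017),np.pi/2,.019-.019,.060,force=np.pi/2)
cv2.imwrite('pics/g1s.png',robot.grab_frame('scene')[:,:,::-1])
E
```

```text
at grasp hit=False t 22.5 pos [ 6.603e-01  2.016e-01 -3.000e-04] open 0.0601 F [ 0.3 -0.7  0. ]
closed t 23.0 pos [6.605e-01 2.017e-01 3.000e-04] open 0.0353 F [0.  0.  2.7]
lifted t 23.8 pos [0.6597 0.2015 0.1187] open 0.0354 F [-0.1 -0.7  0.3]
```

View pics/g1s.png

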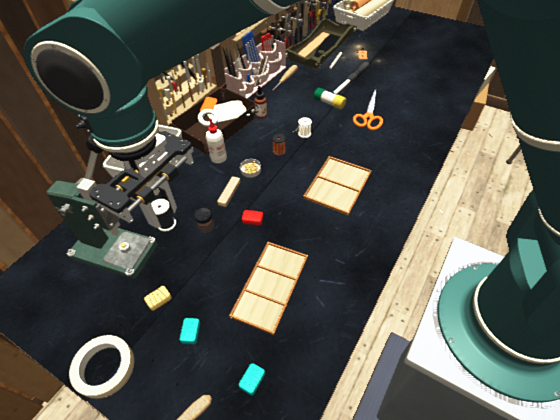

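The spool is held upright at scene (163,213), opening 35 mm. Placing it in the +y compartment, then fetching the wax.

Run:
```python
from act import *
place(comp(T3,.062),T3[1],.019-.019,.055)
cv2.imwrite('pics/g2s.png',robot.grab_frame('scene')[:,:,::-1])
crop(cv2.imread('pics/g2s.png'),140,180,200,170,4,'pics/g2c.png')
```

```text
yaw options [(-172, np.float64(1.38), np.float64(0.18)), (9, np.float64(1.53), np.float64(0.43))]
above t 25.1 pos [0.437  0.2237 0.1198] open 0.0358 F [ 0.4 -1.2 -1.2]
down hit=True t 26.3 pos [0.4365 0.2237 0.0038] open 0.0352 F [1.  0.6 2.1]
left t 27.6 pos [0.4361 0.2235 0.1191] open 0.055 F [ 0.2 -0.7  0.4]
```

View pics/g2c.png

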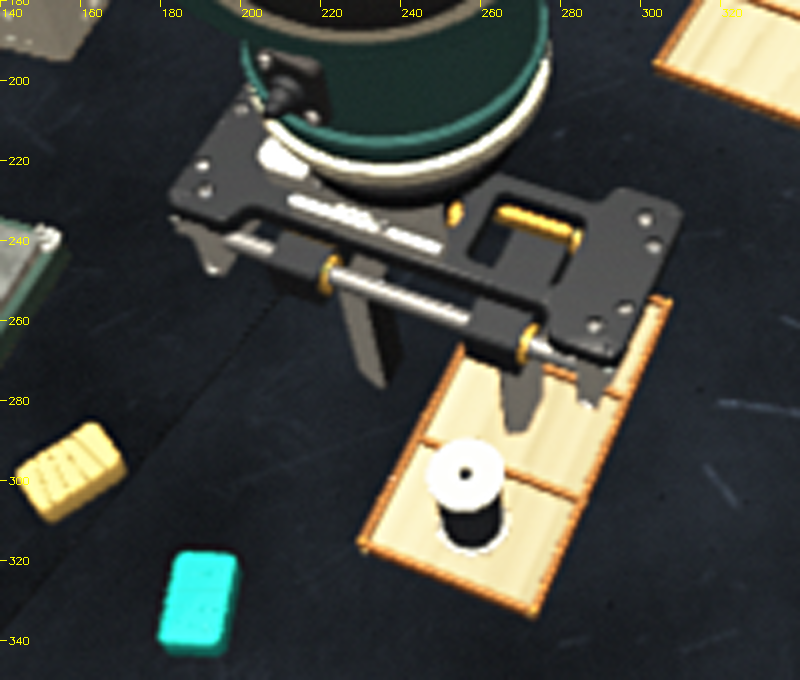

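The spool stands upright in the +y compartment: top at (253,297), base ring at (257,315), clear of the rims. Next is the wax.

Run:
```python
from act import *
pick((.6264,.3066),np.radians(-18.8),.003-.019,.055)
if robot.get_state()['opening']<.02: raise SystemExit('missed')
place(comp(T3,0),T3[1],.003-.019,.045)
cv2.imwrite('pics/g3s.png',robot.grab_frame('scene')[:,:,::-1])
crop(cv2.imread('pics/g3s.png'),140,180,200,170,4,'pics/g3c.png')
```

```text
yaw options [(161, np.float64(0.53), np.float64(0.62)), (-19, np.float64(2.91), np.float64(0.16))]
at grasp hit=False t 29.9 pos [ 0.6262  0.3066 -0.0163] open 0.0553 F [0.2 0.3 0.3]
closed t 30.5 pos [ 0.6265  0.3067 -0.0157] open 0.0298 F [-0.6 -0.   2. ]
lifted t 31.3 pos [0.6258 0.3062 0.1187] open 0.0293 F [-0.8  0.1 -0.7]
yaw options [(9, np.float64(2.37), np.float64(0.38)), (-172, np.float64(3.57), np.float64(0.06))]
above t 33.4 pos [0.4458 0.1626 0.1199] open 0.0297 F [ 0.1 -0.5 -0.3]
down hit=True t 34.6 pos [ 0.4455  0.1625 -0.0124] open 0.0301 F [-0.1  0.2  0.5]
left t 36.0 pos [0.4452 0.1624 0.1192] open 0.0449 F [-1.4 -0.3 -1.2]
```

View pics/g3c.png

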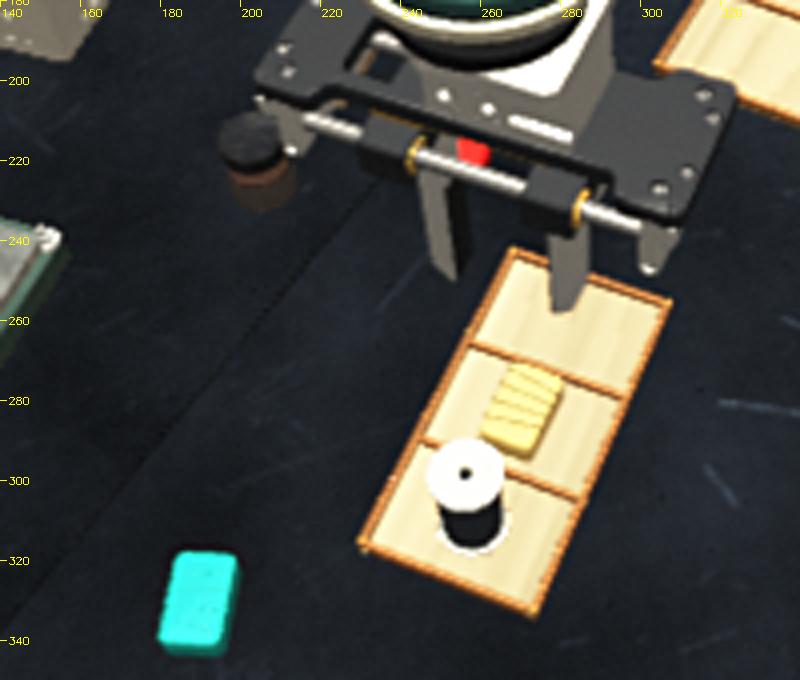

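The wax lies flat in the middle compartment (262,283). Next is the jar.

Run:
```python
from act import *
pick((.6612,.1078),T3[1],.015-.019,.060)
if robot.get_state()['opening']<.02: raise SystemExit('missed')
place(comp(T3,-.062),T3[1],.015-.019,.056)
robot.move_ptp(pos((.5,-.10),.212),down(-np.pi/2)); robot.pause(.2)
cv2.imwrite('pics/g4s.png',robot.grab_frame('scene')[:,:,::-1])
crop(cv2.imread('pics/g4s.png'),140,90,250,250,2,'pics/g4c.png')
st('v')
```

```text
yaw options [(9, np.float64(0.49), np.float64(0.65)), (-172, np.float64(2.46), np.float64(0.17))]
at grasp hit=False t 38.6 pos [ 0.6611  0.1077 -0.0043] open 0.06 F [-0.1  0.6  0.3]
closed t 39.0 pos [ 0.6614  0.1078 -0.0037] open 0.0383 F [-0.6  0.2  3.7]
lifted t 39.8 pos [0.6605 0.1079 0.1188] open 0.0385 F [-0.5 -0.1 -1.3]
yaw options [(9, np.float64(0.51), np.float64(0.4)), (-172, np.float64(5.48), np.float64(0.03))]
above t 40.6 pos [0.4554 0.1013 0.1199] open 0.0385 F [ 0.7 -0.2 -0.2]
down hit=True t 41.8 pos [ 4.547e-01  1.013e-01 -3.000e-04] open 0.0384 F [-0.2  0.5 -0.3]
left t 43.1 pos [0.4544 0.1012 0.1192] open 0.0561 F [ 0.4 -0.3 -0.5]
v t 44.6 pos [ 0.4999 -0.0995  0.2117] open 0.0561 F [-0.1  0.   0.2]
```

View pics/g4c.png

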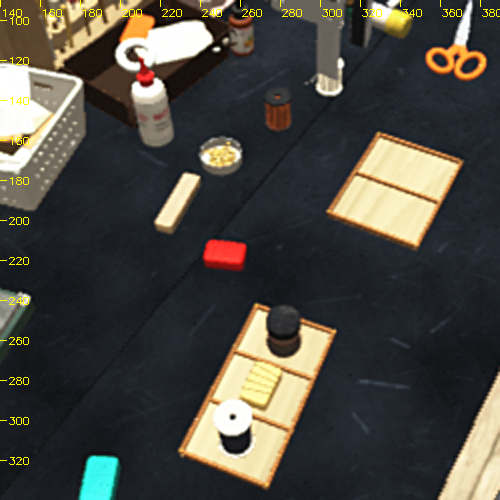

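All three are in place: spool (254,300), wax (270,280), jar (282,252). The arm doesn't touch the white spool (305,127). Its thread end points towards +x, so I'll close the jaws along y.

Run:
```python
from act import *
pick((.6209,-.3009),np.pi/2,.011-.019,.060)
if robot.get_state()['opening']<.02: raise SystemExit('missed')
place(comp(T2,-.039),T2[1]+np.pi/2,.011-.019,.050)
pick((.6733,-.0048),np.radians(10.9),.003-.019,.050)
if robot.get_state()['opening']<.015: raise SystemExit('missed')
cv2.imwrite('pics/g5s.png',robot.grab_frame('scene')[:,:,::-1])
crop(cv2.imread('pics/g5s.png'),140,90,250,250,2,'pics/g5c.png')
```

```text
yaw options [(-90, np.float64(0.51), np.float64(0.41)), (90, np.float64(3.25), np.float64(0.18))]
at grasp hit=False t 47.0 pos [ 0.6207 -0.301  -0.0082] open 0.0604 F [ 0.7 -0.  -0.1]
closed t 47.5 pos [ 0.621  -0.301  -0.0078] open 0.0354 F [-0.3  0.2  2.3]
lifted t 48.3 pos [ 0.6204 -0.3003  0.1187] open 0.0352 F [-0.3  0.7 -0.5]
yaw options [(-87, np.float64(0.5), np.float64(0.26)), (93, np.float64(2.28), np.float64(0.18))]
above t 49.1 pos [ 0.4518 -0.2059  0.1199] open 0.0352 F [ 0.1  1.1 -0.7]
down hit=True t 50.3 pos [ 0.4514 -0.2056 -0.0043] open 0.0353 F [1.1 0.  0.5]
left t 51.6 pos [ 0.451  -0.2055  0.1192] open 0.0504 F [0.  0.2 0.1]
yaw options [(11, np.float64(1.1), np.float64(0.63)), (-169, np.float64(4.64), np.float64(0.07))]
at grasp hit=False t 54.2 pos [ 0.6731 -0.0049 -0.0163] open 0.0501 F [-0.4  0.3  0.3]
closed t 54.8 pos [ 0.6734 -0.0048 -0.0158] open 0.0218 F [-1.1  0.3  2.5]
lifted t 55.6 pos [ 0.6726 -0.0047  0.1187] open 0.0211 F [ 0.6  0.2 -0.7]
```

View pics/g5c.png

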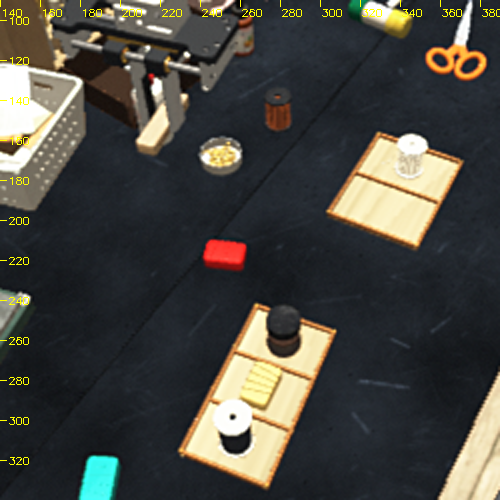

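The white spool stands in the far compartment of tray two, at (345,168), and the slicker is held level. Placing it in the +y compartment, then checking with wrist views.

Run:
```python
from act import *
place(comp(T2,.039),T2[1]+np.pi/2,.003-.019,.035,up=.13)
import pickle
V={}
for i,y in ((6,-.17),(7,.16)):
    robot.move_ptp(pos((.38,y),.25),down(-np.pi/2 if y<0 else -np.pi/2)); robot.pause(.2)
    V[i]=cam(robot,'wrist'); cv2.imwrite(f'pics/w{i}.png',robot.grab_frame('wrist')[:,:,::-1])
    cv2.imwrite(f'pics/s{i}.png',robot.grab_frame('scene')[:,:,::-1])
pickle.dump(V,open('V2.pkl','wb')); st('end')
crop(cv2.imread('pics/s6.png'),140,90,250,250,2,'pics/s6c.png')
for i in V: print(i,[proj(V[i],pos(comp(T,y),.004)).round(0) for T,y in ((T3,.062),(T3,0),(T3,-.062),(T2,.039),(T2,-.039))])
```

```text
yaw options [(-87, np.float64(1.34), np.float64(0.27)), (93, np.float64(1.53), np.float64(0.36))]
above t 56.9 pos [ 0.4475 -0.1278  0.13  ] open 0.0215 F [ 0.6  0.1 -0.2]
down hit=True t 58.2 pos [ 0.4468 -0.1278 -0.0124] open 0.0213 F [1.  0.2 0.5]
left t 59.6 pos [ 0.4465 -0.1277  0.1292] open 0.0349 F [ 0.4 -0.4  0.1]
end t 62.2 pos [0.3801 0.1597 0.2501] open 0.0349 F [-0.4  0.3  0.5]
6 [array([-33., 134.]), array([ 15., 127.]), array([ 64., 119.]), array([252., 126.]), array([316., 122.])]
7 [array([234., 135.]), array([284., 128.]), array([334., 120.]), array([521., 126.]), array([585., 123.])]
```

View pics/w6.png

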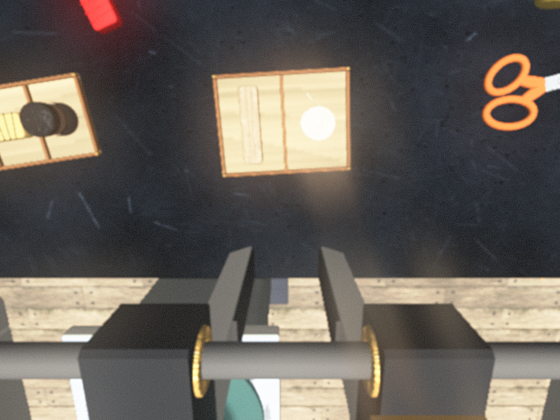

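View pics/w7.png

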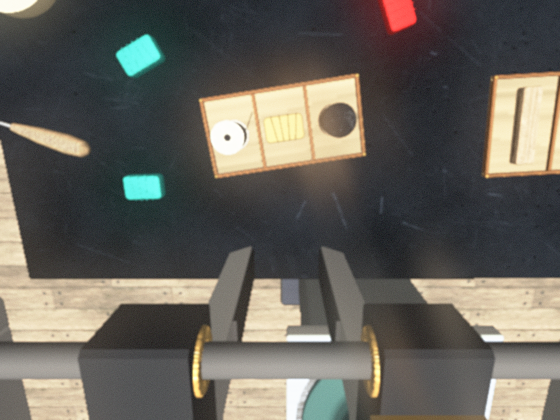

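View pics/s6c.png

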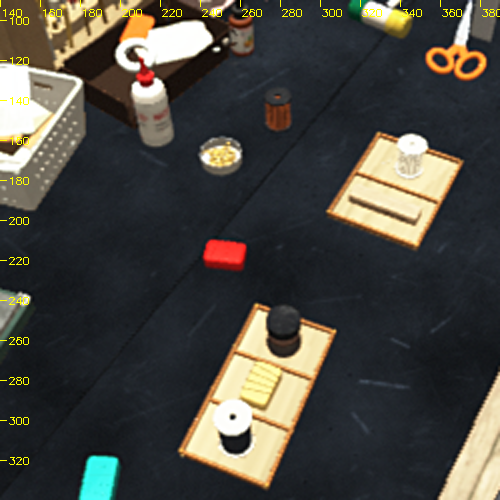

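Run:
```python
from h import *
import pickle
V=pickle.load(open('V2.pkl','rb'))
crop(cv2.imread('pics/w7.png'),190,65,185,120,4,'pics/z7.png')
crop(cv2.imread('pics/w6.png'),205,60,155,125,4,'pics/z6.png')
```

```text
(no output)
```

View pics/z7.png

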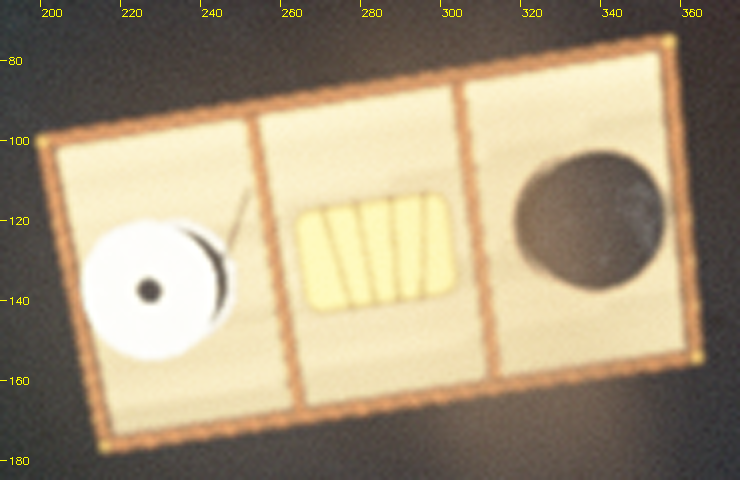

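View pics/z6.png

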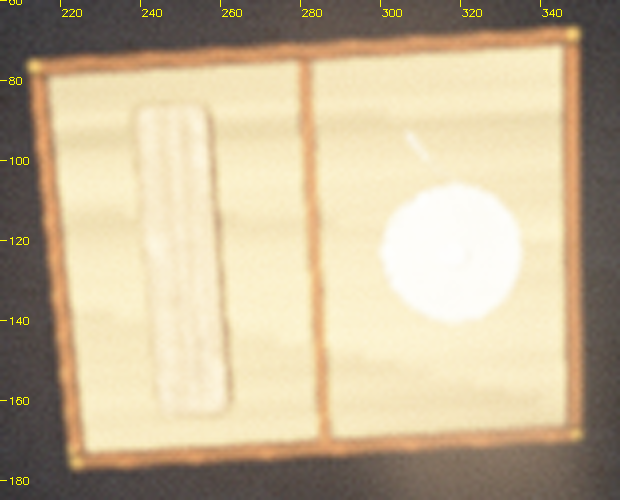

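In the enlarged crops everything sits flat inside its own compartment and clear of the rims, and the brown spool (279,145) and tin (250,169) haven't moved. The arm is high and empty, so I'm handing in.

Run:
```python
from act import *
robot.pause(.3); st('end'); print(robot.sign_off())
```

```text
end t 62.5 pos [0.38 0.16 0.25] open 0.0352 F [ 1.2 -0.8  0.3]
the job is handed in; nothing more can be done
None
```

Both kits are made up and the job was handed in at 62.5 s. In the three-compartment tray, from +y to -y, are the black spool, the beeswax and the edge paint jar. In the two-compartment tray are the slicker (+y) and the white spool (-y).

**Last checks:** close-up wrist views and the scene view show all five things upright, flat on the floor, clear of the rims and each alone in its compartment. The brown spool and the tin are where they were, and the gripper is empty and clear of everything.

**What disagreed:**
- **Fingertips:** they are 19 mm behind the reported TCP, not ahead of it as stated. My first grasp of the black spool therefore closed on air above it without moving it. I measured the offset from two views, confirmed it with a light touch on the bench (contact at a reported z of -18.7 mm), and used it for every grasp and placing after that.
- **Jar height:** it read 45 mm against the stated 48 mm, which I took as reading error; the grasp and placing were not affected.

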